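# Hang the rinsed tumblers on the office draining rack

## Robot

A 6-joint arm with a two-finger parallel gripper is mounted at the origin on the work surface. World frame = base frame: x ahead of the robot, y to its left, z up, the work surface at z = 0. Lengths are in m, angles in degrees, forces in N, time in s.
With the tool pointing down it reaches from about 0.4 to 0.925 m from the base axis. Payload 12.5 kg.
Tool frame: the origin (TCP) lies at the very end of the fingers, on their centre line; the grasp point (between the pads) lies 19 mm behind it; z points along the fingers, x is the direction in which the jaws open and shut, and the axes are right-handed (so a half turn about z gives the same grasp; the last joint's range is limited). The gripper opens to 95 mm and grips with 3 to 60 N. Pads are 20 mm wide; open, the fingers measure 119 mm over their backs; the gripper's body (75 mm by 180 mm) begins 59 mm behind the grasp point.
Start: joints at [68.262, 28.126, 89.318, -0, 62.55, -6.05], TCP at [0.169, 0.602, 0.215] pointing down, gripper open.
Joint ranges: [-177.58, 177.58], [-47.91, 125.51], [2.72, 160], [-65.01, 245.01], [3.68, 167.84], [-153.87, 153.87]. Speed limits (degrees/s): [127.2, 127.2, 159.86, 180, 180, 180].

## Interface

Orientations are given as a 3x3 rotation matrix whose columns are the frame's x, y, z axes.
In Python, from rig import manip gives the robot as it stands.
- The arm moves only by the shell command python3 -m pendant 'ROWS' [FORCE]. ROWS is a JSON object of lists of equal length, an entry for each row: "linear": the shift along the tool's x, y, z in cm, a list of three; "rot": the turn, a rotation vector about the tool's x, y, z in degrees, a list of three; "gripper": the opening, from -1 (shut) to 1 (fully open). A call has exactly 5 rows; each row is the pose to reach, as a shift and turn from the pose commanded when the call began, along the tool's axes at that moment; what a row does not reach only later rows make up. A row lasts 1/10 s, in which the tool goes at most 50 mm and 8.59 degrees, less where a joint would pass 70% of its speed; a pose out of reach is approached as far as the arm can. A call with a gripper value outside its range is refused whole. The fingers move at their own pace and stop on an object; FORCE is the grip in N (left out, the last holds). Time passes only in rows, so rows that repeat a pose let the fingers close, or fill a call up. It gives the time, the measured TCP pose, the force and the opening at its end, in the units of the state.
- manip.sense(): the state, without advancing time (a new reading comes with each control period).
- manip.camera(name): name is "scene" or "top" or "wrist"; returns a dict with "pixels" (420x560x3 uint8, red, green, blue), "vfov" (degrees; the focal length in pixels is half the picture's height over the tangent of half this angle, whatever the lens; pixels are square), "cx", "cy" (the principal point, pixels), "view" (4x4, takes a point from world to camera coordinates). Camera axes: x right, y down, z forward; pixel columns grow to the right and rows downward; lengths in m; the calibration is good to about 2 mm. A picture is of the moment at which its call begins. There is no depth.
- manip.finish_job(): hands the job in, once; it reports no verdict.
The state is a dict: "time_s": time; "qpos": joint angles; "dq": joint speeds; "joint_efforts": joint torques, N m; "position": TCP position; "eef_rot": TCP orientation; "force": force on the tool from outside, world axes, zero at the start; "torque": the same for the moment, N m; "gripper_width": finger opening in m.
Only numpy, scipy, OpenCV 4.12 (cv2) and the standard library are available. Lean on these libraries where they do the work, as an engineer would, in place of code of your own. Each camera call takes 0.05 s, during which the arm holds its last target.

## Task

First push the drip tray under the draining rack until it is fully home. Then hang the two rinsed tumblers mouth-down on the leaning pegs, the tall one on the long peg and the low one on the short peg, each slid down until it is fully seated and left to drain. Do not tip a tumbler over on its side, and leave the water bottle, mouse and calculator where they are.

Things in the scene. Friction and masses are not known exactly. Their poses are not given: they have to be found in the camera images.
- tall_mid (a point): axis point half-way up the tall plain steel tumbler: tapered cup standing mouth down on the desk, 150 mm tall, outside diameter 66 mm at the mouth, 57 mm at the closed end, wall 3 mm, closed end 5 mm thick, about 200 g. z points from mouth to closed end (up at the start); both ends are 75 mm from this point. It belongs on the long peg.
- low_mid (a point): axis point half-way up the low plain steel tumbler: tapered cup standing mouth down on the desk, 105 mm tall, outside diameter 66 mm at the mouth, 57 mm at the closed end, wall 3 mm, closed end 5 mm thick, about 150 g. z points from mouth to closed end (up at the start); both ends are 52.5 mm from this point. It belongs on the short peg.
- peg_long: the long draining peg. Origin: its root on the crossbar, 93 mm up; z runs up the peg, leaning 28 deg from vertical, towards -x of the rack; y is level, along the crossbar. Tip at z = 175 mm; 13 mm rod, 36 mm rounded head (top 22 mm), 46 mm cone collar at z 38 to 66. Seated, the 150 mm tumbler's closed end rests inside on the tip, its mid point at z = 105, its mouth at z = 30 mm.
- peg_short: the short draining peg. Origin: its root on the crossbar, 93 mm up; z runs up the peg, leaning 28 deg from vertical, towards -x of the rack; y is level, along the crossbar. Tip at z = 130 mm; 13 mm rod, 36 mm rounded head (top 22 mm), 46 mm cone collar at z 38 to 66. Seated, the 105 mm tumbler's closed end rests inside on the tip, its mid point at z = 82.5, its mouth at z = 30 mm.
- tray (a joint): how far the drip tray is pulled out, m: 0 is fully home, up to 0.10 out. It stays where it is left; pushing it takes about 3 N, and it stops firmly at 0.
- tray_tab (a point): middle of the outer face of the upright tab at the left end of the black drip tray (push it here); tab 70 mm wide, 8 mm thick, top 48 mm above the desk, this point 35 mm above it. y points level out of the rack, so push along -y; x runs along the tab. The tray is 175 x 250 x 20 mm and slides under the pegs from the robot's left.
- rack: the steel draining rack, fixed to the desk; origin on the desk under the crossbar, midway between the pegs, x level, away from the robot, y along the crossbar. The crossbar is 250 mm long, its top 93 mm up. The pegs stand at y = +75 and -75 mm; which is where changes. Tumblers hang on them nearly coaxial, with a few mm of play.
- water_mid (a point): bystander: middle (half-way up) of the closed clear water bottle with white cap, 68 mm diameter, 210 mm tall
- mouse_mid (a point): bystander: middle of the black computer mouse, about 80 x 62 x 35 mm
- calculator_mid (a point): bystander: middle of the grey desk calculator lying flat, 145 x 80 x 20 mm
Mind the look-alikes: they are no part of the job. Leave any purple or red look-alike of the part that bears tall_mid alone.

How it is judged (in metres and radians):
On the way, in this order (a step that is already met when the one before it is completed fails the run):
1. the drip tray is pushed home before any tumbler hangs (value of joint tray below 0.008 m), for 0.2 s.
2. a tumbler hangs on its peg (((x of tall_mid in the frame of peg_long between -0.014 and 0.014 m and y of tall_mid in the frame of peg_long between -0.014 and 0.014 m and z of tall_mid in the frame of peg_long between 0.097 and 0.112 m and angle between the z axis of tall_mid and the z axis of peg_long, either way round below 0.25 rad and angle between tall_mid's own z axis and vertical below 1.2 rad) or (x of low_mid in the frame of peg_short between -0.014 and 0.014 m and y of low_mid in the frame of peg_short between -0.014 and 0.014 m and z of low_mid in the frame of peg_short between 0.0745 and 0.0895 m and angle between the z axis of low_mid and the z axis of peg_short, either way round below 0.25 rad and angle between low_mid's own z axis and vertical below 1.2 rad))), for 0.2 s.
3. both tumblers hang on their pegs (x of tall_mid in the frame of peg_long between -0.014 and 0.014 m and y of tall_mid in the frame of peg_long between -0.014 and 0.014 m and z of tall_mid in the frame of peg_long between 0.097 and 0.112 m and angle between the z axis of tall_mid and the z axis of peg_long, either way round below 0.25 rad and angle between each of tall_mid, low_mid's own z axis and vertical below 1.2 rad and x of low_mid in the frame of peg_short between -0.014 and 0.014 m and y of low_mid in the frame of peg_short between -0.014 and 0.014 m and z of low_mid in the frame of peg_short between 0.0745 and 0.0895 m and angle between the z axis of low_mid and the z axis of peg_short, either way round below 0.25 rad), for 0.2 s.
At the end, for the whole second after the job is handed in: Drip tray within 8 mm of home; tall tumbler on the long peg, low one on the short peg, mouth-down, staying there: mid point 8 mm below to 7 mm above its seated height along the peg, within 14 mm of the peg axis each way, axes within 0.25 rad (all of step 3 and value of joint tray below 0.008 m); the robot touches nothing.
It fails at once if a tumbler is tipped over on its side (angle between any of tall_mid, low_mid's own z axis and vertical above 1.3 rad).
It fails at once if a bystander (water bottle, mouse or calculator) is moved more than 30 mm (distance of any of water_mid, mouse_mid, calculator_mid from where it was at the start of the episode above 0.03 m).
It also fails if it takes over 72 s, if anything falls off the work surface, if the arm or the gripper's body presses on something with over 40 N, if the wrist force passes 120 N, or if a joint passes its speed limit or range.

## Working session

There is one attempt and no reset: what is moved stays moved. The work goes in short steps, Python scripts to look and compute and a shell command to move; the robot and the scene stay as the last step left them, time stands still between calls to the robot, and variables do not carry over. Pictures are saved under pics/ and viewed, and the job is handed in when it is done.

```bash
ls; mkdir -p pics; cat > h.py <<'E'
import numpy as np,cv2
from rig import manip
def save(name,fn):
    c=manip.camera(name); cv2.imwrite('pics/'+fn+'.png',c['pixels'][:,:,::-1]); np.savez('pics/'+fn+'.npz',**c); return c
def load(fn): return dict(np.load('pics/'+fn+'.npz'))
def K(c):
    f=210/np.tan(np.radians(float(c['vfov'])/2)); return f,float(c['cx']),float(c['cy'])
def proj(c,p):
    f,cx,cy=K(c); q=c['view']@np.r_[p,1]; return np.array([cx+f*q[0]/q[2],cy+f*q[1]/q[2]])
def ray(c,u,v):
    f,cx,cy=K(c); R=c['view'][:3,:3];t=c['view'][:3,3]
    return -R.T@t, R.T@np.array([(u-cx)/f,(v-cy)/f,1])
def atz(c,u,v,z):
    o,d=ray(c,u,v); return o+d*(z-o[2])/d[2]
def tri(a,b):
    A=[];B=[]
    for c,u,v in (a,b):
        o,d=ray(c,u,v); d/=np.linalg.norm(d); P=np.eye(3)-np.outer(d,d); A.append(P);B.append(P@o)
    p=np.linalg.lstsq(np.vstack(A),np.hstack(B),rcond=None)[0]
    return p
E
python3 - <<'E'
from h import *
for n in ('scene','top','wrist'):
    c=save(n,n+'0'); print(n,c['vfov'],c['cx'],c['cy'],np.round(c['view'],3).tolist(),[k for k in c])
s=manip.sense();print(s)
E
```

```text
pics
scene 53.24603524725095 284.67331330680213 213.82737286389468 [[-0.68, 0.733, 0.005, 0.45], [0.628, 0.585, -0.513, -0.285], [-0.379, -0.346, -0.858, 1.493], [0.0, 0.0, 0.0, 1.0]] ['pixels', 'vfov', 'cx', 'cy', 'view']
top 44.34449798138588 274.72220787259084 212.42994065370027 [[0.025, -1.0, 0.006, -0.105], [-0.98, -0.026, -0.199, 0.599], [0.199, -0.001, -0.98, 1.151], [0.0, 0.0, 0.0, 1.0]] ['pixels', 'vfov', 'cx', 'cy', 'view']
wrist 64.94000695787727 275.2175954812921 204.59811211852406 [[0.271, 0.962, -0.002, -0.624], [0.929, -0.261, 0.261, -0.03], [0.251, -0.073, -0.965, 0.392], [0.0, 0.0, 0.0, 1.0]] ['pixels', 'vfov', 'cx', 'cy', 'view']
{'time_s': 0.15, 'qpos': array([ 6.82621478e+01,  2.81573473e+01,  8.93410442e+01,  3.00399740e-04,
        6.25514929e+01, -6.05201961e+00]), 'dq': array([ 0.04583747, -0.09864651, -0.1877885 , -0.05102837,  0.09029875,
        0.06571297]), 'joint_efforts': array([ 1.72341479e-03, -6.12888908e+01, -2.58281672e+01,  6.92957081e-02,
        4.72874427e-02, -7.76185925e-05]), 'position': array([0.16890398, 0.60156025, 0.21419008]), 'eef_rot': array([[ 2.70364581e-01,  9.62757958e-01, -3.26775108e-04],
       [ 9.62757625e-01, -2.70364762e-01, -8.07010375e-04],
       [-8.65304136e-04, -9.64182049e-05, -9.99999621e-01]]), 'force': array([ 0.25654547, -0.48741286, -0.31875264]), 'torque': array([-0.03389406, -0.03768892, -0.00541296]), 'gripper_width': 0.09487820016511933}
```

View pics/scene0.png

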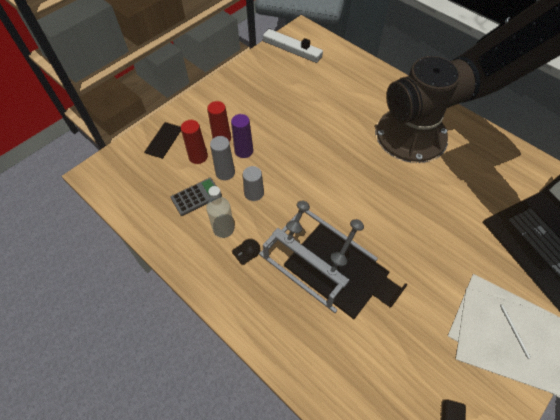

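View pics/top0.png

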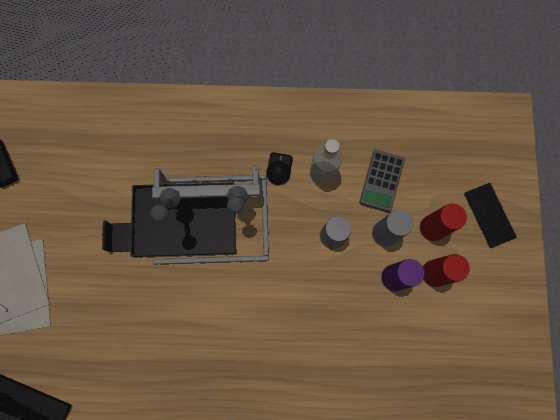

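View pics/wrist0.png

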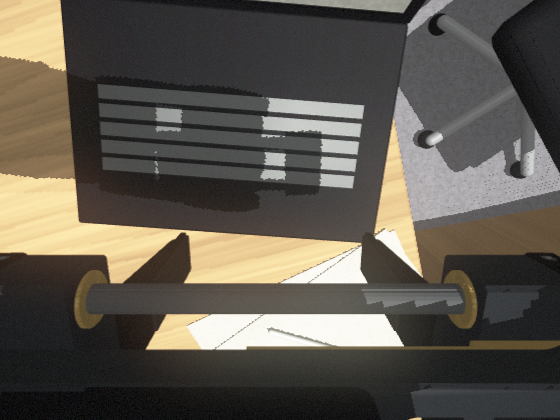

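Candidates for the tall tumbler are the plain grey one at scene (222,158) / top (393,228), the reds at (194,142) and (219,122), and the purple at (242,136). Only the grey one is plain steel. The shorter grey one at scene (253,184) / top (337,232) is the low tumbler. I'll confirm this in crops.

```bash
python3 - <<'E'
from h import *
a=load('top0')['pixels'][:,:,::-1]; b=load('scene0')['pixels'][:,:,::-1]
def up(im,x,y,w,h,s,fn):
    g=cv2.resize(im[y:y+h,x:x+w],None,fx=s,fy=s,interpolation=cv2.INTER_CUBIC)
    g=np.clip(g*1.0,0,255).astype(np.uint8)
    cv2.imwrite('pics/'+fn+'.png',g)
up(np.clip(a.astype(float)*1.6,0,255),260,140,200,150,4,'c_top_t')
up(np.clip(a.astype(float)*1.8,0,255),95,150,190,125,4,'c_top_r')
up(b,170,100,150,150,4,'c_sc_t')
up(np.clip(b.astype(float)*1.3,0,255),235,190,190,140,4,'c_sc_r')
E
```

```text
(no output)
```

View pics/c_top_t.png

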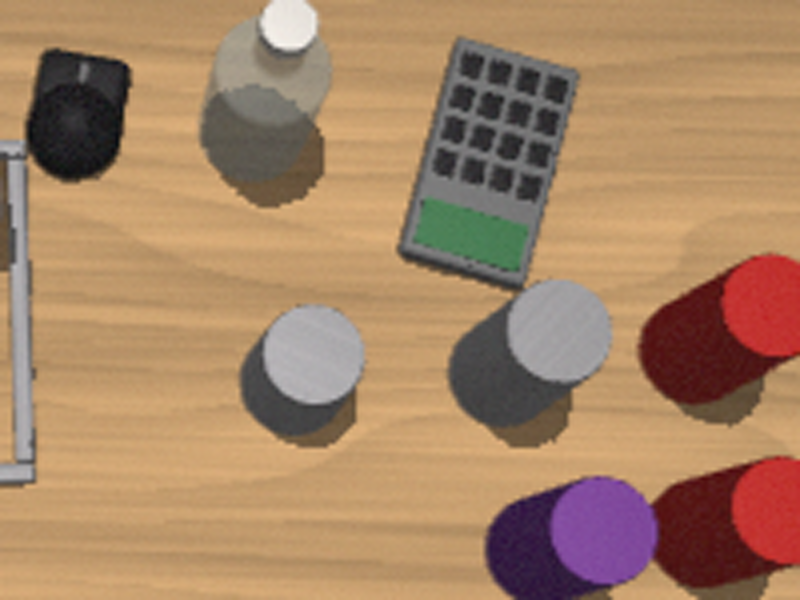

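View pics/c_top_r.png

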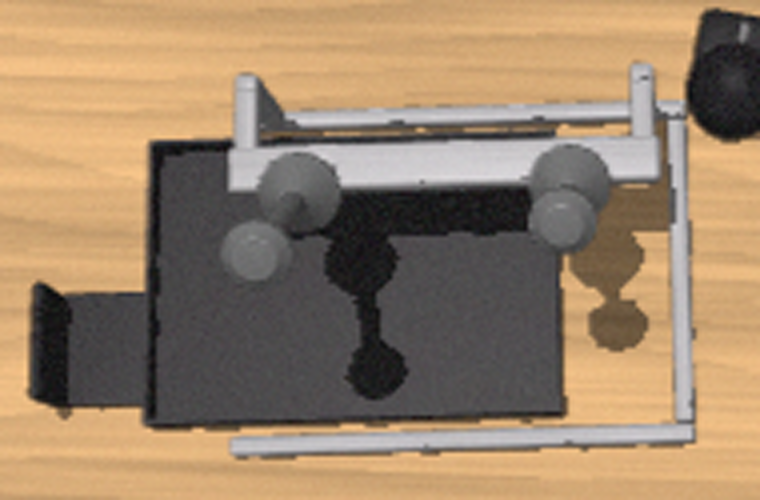

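View pics/c_sc_t.png

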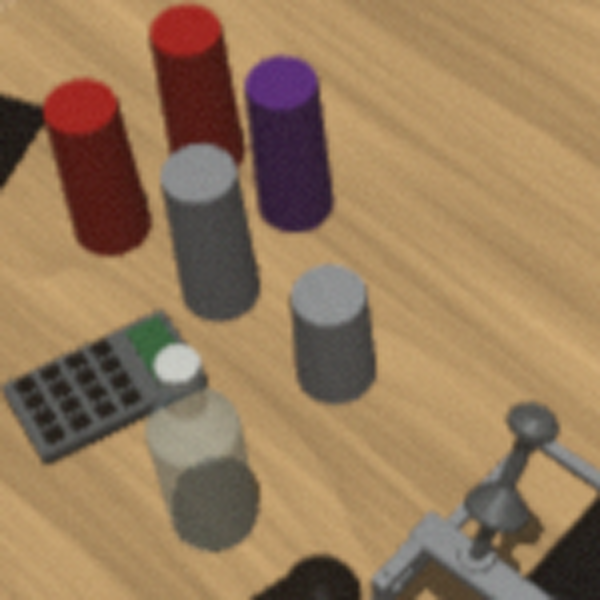

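View pics/c_sc_r.png

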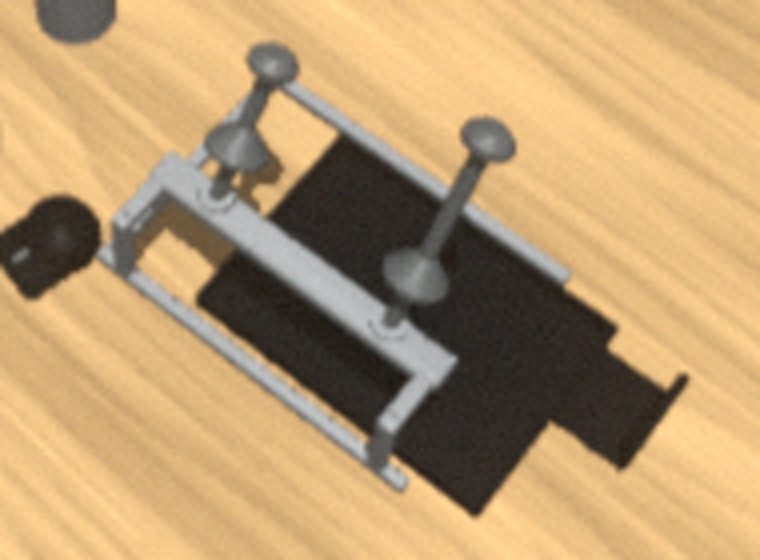

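The crops confirm it: plain grey tall tumbler, plain grey low tumbler, and the coloured ones are decoys. The long peg is on the left (+y), the short peg on the right. Next, compute positions.

```bash
python3 - <<'E'
from h import *
from scipy.optimize import least_squares
t=load('top0');s=load('scene0')
cen={'tall':((399.75,222.75),(220,143.25),.15),'low':((338.5,228.5),(252.25,174),.105)}
for k,(a,b,z) in cen.items():
    print(k,'tri',tri((t,*a),(s,*b)).round(4),'z-top',atz(t,*a,z).round(4),'z-sc',atz(s,*b,z).round(4))
L=((158.75,212.5),(357.25,224.25));S=((235.75,204.75),(303.25,205.75))
for k,(a,b) in (('L',L),('S',S)): print(k,tri((t,*a),(s,*b)).round(4))
rl=atz(s,332.5,272,.093);rs=atz(s,289,240,.093); print('roots',rl.round(4),rs.round(4))
th=np.radians(28)
def mk(p):
    x,y,yaw=p; R=np.array([[np.cos(yaw),-np.sin(yaw),0],[np.sin(yaw),np.cos(yaw),0],[0,0,1]]);o=np.array([x,y,0])
    f=lambda v:o+R@np.array(v)
    d=np.array([-np.sin(th),0,np.cos(th)])
    out={}
    out['Lr']=f([0,.075,.093]);out['Sr']=f([0,-.075,.093])
    out['Lt']=f(np.array([0,.075,.093])+.172*d);out['St']=f(np.array([0,-.075,.093])+.127*d)
    return out
obs=[('Lr',s,(332.5,272)),('Sr',s,(289,240)),('Lt',t,L[0]),('Lt',s,L[1]),('St',t,S[0]),('St',s,S[1])]
def res(p):
    m=mk(p); return np.concatenate([proj(c,m[k])-np.array(uv) for k,c,uv in obs])
r=least_squares(res,[.6,.2,0]); print(r.x, np.degrees(r.x[2]),res(r.x).round(1))
for k,v in mk(r.x).items(): print(k,v.round(4))
# tab
for uv in ((37,285),(35,400),(68,290),(68,405)):
    print('tab top',atz(t,uv[0]/4+95,uv[1]/4+150,.048).round(4), atz(t,uv[0]/4+95,uv[1]/4+150,.0).round(4))
for uv in ((685,376),(668,390),(620,467),(555,420)): print('tab sc',atz(s,uv[0]/4+235,uv[1]/4+190,.048).round(4),atz(s,uv[0]/4+235,uv[1]/4+190,.0).round(4))
# bottle etc
print('bottle cap',atz(t,333,146,.21),'mouse',atz(t,279,168,.035))
E
```

```text
tall tri [ 0.5669 -0.3599  0.1484] z-top [ 0.5678 -0.3611  0.15  ] z-sc [ 0.567  -0.3568  0.15  ]
low tri [ 0.5591 -0.2329  0.101 ] z-top [ 0.5595 -0.234   0.105 ] z-sc [ 0.5602 -0.2289  0.105 ]
L [0.558  0.1425 0.2415]
S [ 0.5869 -0.0064  0.1983]
roots [0.6366 0.1504 0.093 ] [6.451e-01 4.000e-04 9.300e-02]
[0.64238683 0.07300449 0.06209593] 3.557834847573104 [-1.  -0.3 -1.1 -0.  -1.2  0.4 -0.  -0.9 -1.4 -0.6 -0.5 -1.2]
Lr [0.6377 0.1479 0.093 ]
Sr [ 0.647  -0.0019  0.093 ]
Lt [0.5571 0.1428 0.2449]
St [ 0.5875 -0.0056  0.2051]
tab top [0.5724 0.3124 0.048 ] [0.5808 0.3285 0.    ]
tab top [0.5042 0.3074 0.048 ] [0.5099 0.3232 0.    ]
tab top [0.5699 0.2939 0.048 ] [0.5782 0.3092 0.    ]
tab top [0.5018 0.2879 0.048 ] [0.5074 0.303  0.    ]
tab sc [0.508  0.3127 0.048 ] [0.484  0.3109 0.    ]
tab sc [0.5244 0.31   0.048 ] [0.5011 0.3081 0.    ]
tab sc [0.5913 0.3176 0.048 ] [0.571 0.316 0.   ]
tab sc [0.5944 0.2662 0.048 ] [0.5742 0.2623 0.    ]
bottle cap [ 0.71766782 -0.20891995  0.21      ] mouse [ 0.71790252 -0.09737112  0.035     ]
```

```bash
cat >> h.py <<'E'
from scipy.spatial.transform import Rotation as Ro
YAW=np.radians(3.6)
def Rot(yaw_deg=3.6,tilt=0):
    # tool x level-ish along rack x, z down; tilt leans tool z away from the robot by tilt deg
    R=Ro.from_euler('z',yaw_deg,degrees=True)*Ro.from_euler('y',-tilt,degrees=True)
    return R.as_matrix()@np.diag([1,-1,-1])
def plan(p,R=None):
    s=manip.sense(); T=s['eef_rot']; 
    d=T.T@(np.array(p)-s['position'])*100
    r=np.zeros(3) if R is None else Ro.from_matrix(T.T@R).as_rotvec(degrees=True)
    print('linear',d.round(2).tolist(),'rot',r.round(1).tolist(),'| t',round(s['time_s'],2),'pos',s['position'].round(4),'F',s['force'].round(1),'w',round(s['gripper_width'],4))
E
python3 -c "
from h import *
plan([.539,.36,.2],Rot())
print(Rot(3.6,28))"
```

```text
linear [-13.25, 42.16, 1.43] rot [0.0, 0.0, 70.7] | t 0.15 pos [0.1689 0.6016 0.2142] F [ 0.3 -0.5 -0.3] w 0.0949
[[ 8.81205297e-01  6.27905195e-02  4.68545168e-01]
 [ 5.54407381e-02 -9.98026728e-01  2.94783633e-02]
 [ 4.69471563e-01 -1.73472348e-18 -8.82947593e-01]]
```

```bash
python3 -m pendant '{"linear":[[-2.6,8.4,0.3],[-5.2,16.8,0.6],[-7.8,25.2,0.9],[-10.4,33.6,1.2],[-13.2,42.2,1.4]],"rot":[[0,0,8.5],[0,0,17],[0,0,25.5],[0,0,34],[0,0,42.5]],"gripper":[-1,-1,-1,-1,-1]}' 20; python3 -c "
from h import *
plan([.539,.36,.06],Rot())"
```

```text
time_s: 0.65
position: [0.38, 0.4645, 0.2062]
eef_rot: [[0.853, 0.522, -0.0], [0.522, -0.853, -0.0], [-0.0, -0.0, -1.0]]
force: [0.5, 1.1, 0.3]
gripper_width: 0.0605
linear [8.1, 17.21, 14.61] rot [0.0, 0.0, 27.9] | t 0.65 pos [0.38   0.4645 0.2062] F [0.5 1.1 0.3] w 0.0605
```

```bash
python3 -m pendant '{"linear":[[2,4.3,1],[4,8.6,3],[6,12.9,7],[8.1,17.2,11],[8.1,17.2,14.6]],"rot":[[0,0,8],[0,0,16],[0,0,24],[0,0,27.9],[0,0,27.9]],"gripper":[-1,-1,-1,-1,-1]}'; python3 -c "
from h import *
plan([.539,.345,.03],Rot())
save('scene','s1');save('top','t1')"
```

```text
time_s: 1.15
position: [0.5396, 0.362, 0.0661]
eef_rot: [[0.998, 0.064, 0.004], [0.064, -0.998, 0.002], [0.004, -0.001, -1.0]]
force: [0.7, 0.9, -0.3]
gripper_width: 0.0207
linear [-0.19, 1.7, 3.61] rot [-0.1, -0.2, 0.0] | t 1.15 pos [0.5396 0.362  0.0661] F [ 0.7  0.9 -0.3] w 0.0207
```

View pics/t1.png

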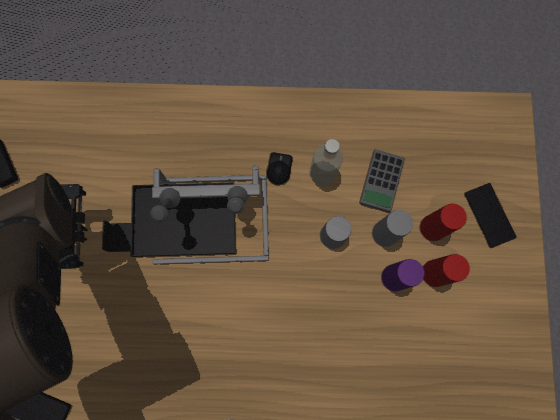

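```bash
python3 -m pendant '{"linear":[[-0.2,0.3,1],[-0.2,0.3,2],[-0.2,0.3,3],[-0.2,0.3,3.6],[-0.2,0.3,3.6]],"rot":[[-5,0,0],[-10,0,0],[-15,0,0],[-15,0,0],[-15,0,0]],"gripper":[-1,-1,-1,-1,-1]}'; python3 -c "
from h import *
plan([.539,.322,.028])
d=np.array([.0628,-.998,0]);print(manip.sense()['eef_rot'].T@d)"
```

```text
time_s: 1.75
position: [0.5337, 0.3613, 0.0303]
eef_rot: [[0.998, 0.068, 0.017], [0.07, -0.964, -0.256], [-0.001, 0.257, -0.966]]
force: [0.1, -0.1, -0.7]
gripper_width: 0.0004
linear [0.26, 3.76, 1.24] rot [0.0, 0.0, 0.0] | t 1.75 pos [0.5337 0.3613 0.0303] F [ 0.1 -0.1 -0.7] w 0.0004
[-0.00691713  0.96639904  0.25685187]
```

```bash
python3 -m pendant '{"linear":[[0.1,1.0,0.27],[0.2,2.0,0.53],[0.3,3.0,0.8],[0.3,4.0,1.06],[0.3,5.0,1.33]],"rot":[[0,0,0],[0,0,0],[0,0,0],[0,0,0],[0,0,0]],"gripper":[-1,-1,-1,-1,-1]}'; python3 -m pendant '{"linear":[[0,0.6,0.16],[0,1.2,0.32],[0,1.8,0.48],[0,2.4,0.64],[0,3.0,0.8]],"rot":[[0,0,0],[0,0,0],[0,0,0],[0,0,0],[0,0,0]],"gripper":[-1,-1,-1,-1,-1]}'; python3 -c "
from h import *
save('top','t2')"
```

```text
time_s: 2.25
position: [0.5414, 0.3081, 0.0307]
eef_rot: [[0.998, 0.065, 0.018], [0.068, -0.964, -0.257], [0.001, 0.258, -0.966]]
force: [-0.9, 2.9, 2.6]
gripper_width: 0.0004
time_s: 2.75
position: [0.5432, 0.2777, 0.0302]
eef_rot: [[0.998, 0.066, 0.018], [0.068, -0.964, -0.258], [0.0, 0.259, -0.966]]
force: [0.3, 3.5, 2.1]
gripper_width: 0.0006
```

View pics/t2.png

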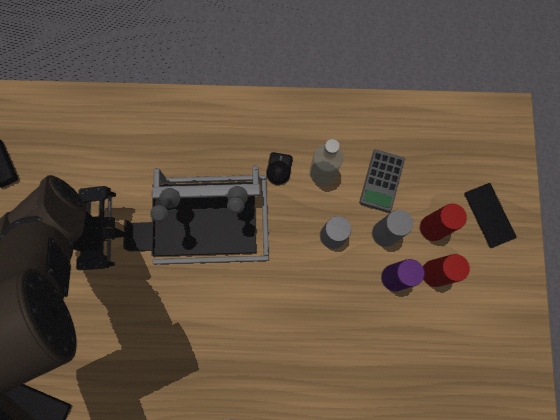

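The gripper is on the tab at (118,235) and the tray's right end has moved to x≈257. The end rail is at 266, so roughly 2 cm is left.

```bash
python3 -m pendant '{"linear":[[0,0.3,0.08],[0,0.6,0.16],[0,0.9,0.24],[0,1.2,0.32],[0,1.5,0.4]],"rot":[[0,0,0],[0,0,0],[0,0,0],[0,0,0],[0,0,0]],"gripper":[-1,-1,-1,-1,-1]}'; python3 -m pendant '{"linear":[[0,0.1,0.03],[0,0.2,0.05],[0,0.3,0.08],[0,0.4,0.11],[0,0.5,0.13]],"rot":[[0,0,0],[0,0,0],[0,0,0],[0,0,0],[0,0,0]],"gripper":[-1,-1,-1,-1,-1]}'
```

```text
time_s: 3.3
position: [0.5441, 0.2623, 0.0302]
eef_rot: [[0.998, 0.066, 0.017], [0.068, -0.964, -0.258], [-0.0, 0.259, -0.966]]
force: [-1.7, 6.9, 0.8]
gripper_width: 0.0003
time_s: 3.8
position: [0.5443, 0.2613, 0.0303]
eef_rot: [[0.998, 0.065, 0.02], [0.068, -0.965, -0.252], [0.003, 0.252, -0.968]]
force: [-9.2, 32.7, 1.5]
gripper_width: 0.0004
```

Firm stop at 33 N with the pose stalled, so the tray is home. Retreat, rise, and confirm by camera.

```bash
python3 -m pendant '{"linear":[[0,-2,-1],[0,-3.5,-5],[0,-3,-10],[0,-1,-15],[0,2,-20]],"rot":[[0,0,0],[0,0,0],[5,0,0],[10,0,0],[15,0,0]],"gripper":[-1,-1,1,1,1]}'; python3 -m pendant '{"linear":[[0,2,-5],[0,6,-8],[0,10,-8],[0,15,-8],[0,20,-8]],"rot":[[0,0,0],[0,0,0],[0,0,0],[0,0,0],[0,0,0]],"gripper":[1,1,1,1,1]}'; python3 -c "
from h import *
save('top','t3');save('scene','s3')
plan([.5675,-.36,.32],Rot())"
```

```text
time_s: 4.3
position: [0.5418, 0.2936, 0.2186]
eef_rot: [[0.997, 0.071, 0.0], [0.071, -0.997, 0.003], [0.001, -0.003, -1.0]]
force: [0.7, -0.8, -0.3]
gripper_width: 0.019
time_s: 4.8
position: [0.5553, 0.0914, 0.297]
eef_rot: [[0.998, 0.069, 0.0], [0.069, -0.998, -0.001], [0.0, 0.001, -1.0]]
force: [0.9, 0.1, -0.6]
gripper_width: 0.0589
linear [-1.67, 44.81, -2.26] rot [0.1, 0.0, 0.0] | t 4.9 pos [0.5558 0.0882 0.2967] F [0.5 0.6 1. ] w 0.0669
```

View pics/s3.png

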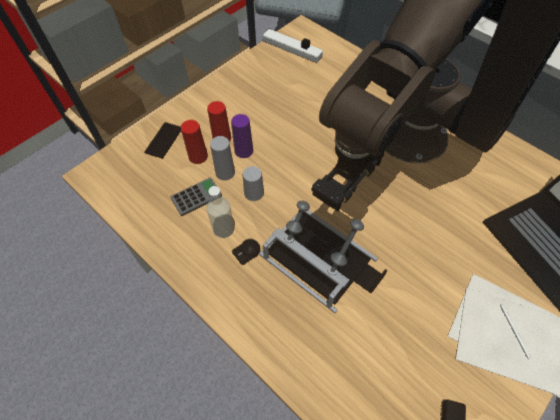

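The tray is home: only the tab shows at (370,275) and the rack is intact. Now over the tall tumbler.

```bash
python3 -m pendant '{"linear":[[-0.4,5,-0.5],[-0.8,10,-1],[-1,15,-1.5],[-1.3,20,-2],[-1.5,25,-2.3]],"rot":[[0,0,0],[0,0,0],[0,0,0],[0,0,0],[0,0,0]],"gripper":[1,1,1,1,1]}';  python3 -m pendant '{"linear":[[0,5,0],[0,10,0],[0,15,0],[0,19.5,0],[0,19.8,0]],"rot":[[0,0,0],[0,0,0],[0,0,0],[0,0,0],[0,0,0]],"gripper":[1,1,1,1,1]}'; python3 -c "
from h import *
save('wrist','w4')
plan([.5675,-.36,.12],Rot())"
```

```text
time_s: 5.4
position: [0.5574, -0.1571, 0.32]
eef_rot: [[0.998, 0.068, -0.0], [0.068, -0.998, -0.0], [-0.0, 0.0, -1.0]]
force: [0.9, -0.9, -0.1]
gripper_width: 0.0948
time_s: 5.9
position: [0.5706, -0.3574, 0.318]
eef_rot: [[0.998, 0.064, -0.002], [0.064, -0.998, 0.0], [-0.002, -0.0, -1.0]]
force: [-0.7, 0.6, 0.3]
gripper_width: 0.095
linear [-0.32, 0.45, 19.82] rot [-0.1, 0.1, 0.1] | t 5.95 pos [ 0.5708 -0.3554  0.3182] F [ 0.4 -0.4 -0.7] w 0.0951
```

View pics/w4.png

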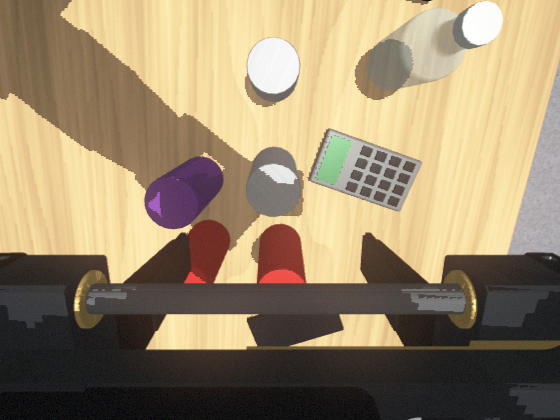

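```bash
python3 - <<'E'
from h import *
c=load('w4')
for uv in ((274,190),): print(atz(c,*uv,.15))
print(atz(c,273,67,.105)); print('red',atz(c,282,280,.15),'red2',atz(c,198,275,.15),'purple',atz(c,172,205,.15))
for p in ([.5675,-.36,.15],[.56,-.232,.105]): print(proj(c,p))
cv2.imwrite('pics/w4c.png',cv2.resize(c['pixels'][120:260,190:380,::-1],None,fx=4,fy=4))
E
```

```text
[ 0.56944785 -0.36045414  0.15      ]
[ 0.56025775 -0.23470137  0.105     ]
red [ 0.58500183 -0.46404091  0.15      ] red2 [ 0.49000089 -0.46392296  0.15      ] purple [ 0.46221828 -0.38367234  0.15      ]
[272.174432   189.46255497]
[272.91580663  64.30009412]
```

View pics/w4c.png

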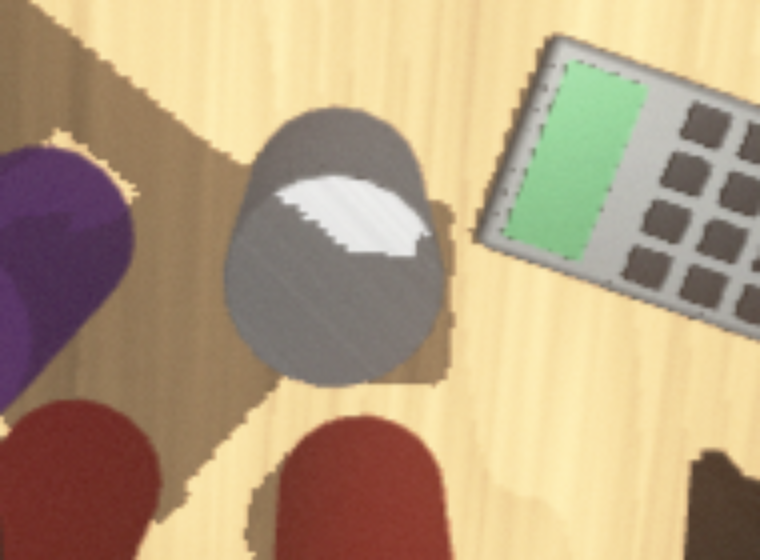

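Tall top centre at (273.5,190) in the crop gives (0.569, -0.3605), which agrees with the other views. Descend and grip.

```bash
python3 -m pendant '{"linear":[[-0.2,0.4,4],[-0.2,0.5,9],[-0.2,0.5,14],[-0.2,0.5,18],[-0.2,0.5,20]],"rot":[[0,0,0],[0,0,0],[0,0,0],[0,0,0],[0,0,0]],"gripper":[1,1,1,1,1]}'; python3 -c "
from h import *
plan([.569,-.3605,.095],Rot())"
```

```text
time_s: 6.45
position: [0.5687, -0.3556, 0.116]
eef_rot: [[0.998, 0.069, -0.004], [0.069, -0.998, 0.003], [-0.004, -0.003, -1.0]]
force: [0.7, 0.2, 0.6]
gripper_width: 0.0951
linear [0.01, 0.5, 2.1] rot [-0.2, 0.2, 0.4] | t 6.45 pos [ 0.5687 -0.3556  0.116 ] F [0.7 0.2 0.6] w 0.0951
```

```bash
python3 -m pendant '{"linear":[[0,0.2,0.8],[0,0.2,1.6],[0,0.2,2.1],[0,0.2,2.1],[0,0.2,2.1]],"rot":[[0,0,0],[0,0,0],[0,0,0],[0,0,0],[0,0,0]],"gripper":[1,1,1,1,1]}'; python3 -c "
from h import *
plan([.569,-.3605,.095],Rot())"
```

```text
time_s: 6.95
position: [0.5701, -0.3602, 0.0995]
eef_rot: [[0.998, 0.068, 0.001], [0.068, -0.998, -0.001], [0.001, 0.001, -1.0]]
force: [0.6, -0.7, 0.9]
gripper_width: 0.0953
linear [-0.11, 0.03, 0.45] rot [0.0, -0.1, 0.3] | t 6.95 pos [ 0.5701 -0.3602  0.0995] F [ 0.6 -0.7  0.9] w 0.0953
```

```bash
python3 -m pendant '{"linear":[[0,0,0.3],[0,0,0.3],[0,0,0.3],[0,0,0.3],[0,0,0.3]],"rot":[[0,0,0],[0,0,0],[0,0,0],[0,0,0],[0,0,0]],"gripper":[-1,-1,-1,-1,-1]}' 35; python3 -m pendant '{"linear":[[0,0,0.3],[0,0,0.3],[0,0,0.3],[0,0,0.3],[0,0,0.3]],"rot":[[0,0,0],[0,0,0],[0,0,0],[0,0,0],[0,0,0]],"gripper":[-1,-1,-1,-1,-1]}' 35;
```

```text
time_s: 7.45
position: [0.5698, -0.3601, 0.0957]
eef_rot: [[0.998, 0.068, -0.0], [0.068, -0.998, 0.0], [-0.0, -0.0, -1.0]]
force: [-0.6, -1.2, -1.0]
gripper_width: 0.0613
time_s: 7.95
position: [0.5698, -0.3607, 0.0953]
eef_rot: [[0.998, 0.068, 0.001], [0.068, -0.998, -0.002], [0.001, 0.002, -1.0]]
force: [-7.8, 1.4, 21.8]
gripper_width: 0.061
```

```bash
python3 -m pendant '{"linear":[[0,0,-3],[0,0,-8],[0,0,-13],[0,0,-18],[0,0,-23]],"rot":[[0,0,0],[0,0,0],[0,0,0],[0,0,0],[0,0,0]],"gripper":[-1,-1,-1,-1,-1]}' 35; python3 -m pendant '{"linear":[[0,0,-4],[0,-2,-5],[0,-6,-5],[0,-10,-5],[0,-14,-5]],"rot":[[0,0,0],[0,0,0],[0,0,0],[0,0,0],[0,0,0]],"gripper":[-1,-1,-1,-1,-1]}' 35; python3 -c "
from h import *
save('scene','s5')
plan([.4925,.139,.367],Rot(3.6,28))"
```

```text
time_s: 8.45
position: [0.5694, -0.3597, 0.3245]
eef_rot: [[0.998, 0.068, -0.0], [0.068, -0.998, 0.0], [-0.0, -0.0, -1.0]]
force: [0.1, -1.1, -2.4]
gripper_width: 0.0611
time_s: 8.95
position: [0.5594, -0.2181, 0.371]
eef_rot: [[0.998, 0.068, -0.002], [0.068, -0.998, 0.001], [-0.002, -0.002, -1.0]]
force: [0.4, 0.6, -2.2]
gripper_width: 0.0613
linear [-4.15, -35.58, 0.6] rot [-0.3, 28.1, 0.4] | t 9.0 pos [ 0.5591 -0.213   0.3718] F [ 2.8  2.4 -0.6] w 0.0611
```

View pics/s5.png

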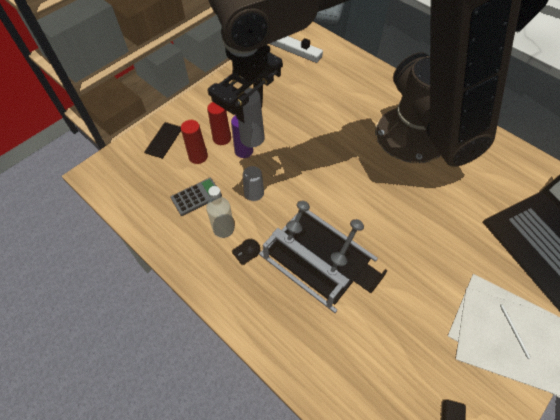

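The tall tumbler is held and lifted at (252,125). Carry it over and tilt.

```bash
python3 -m pendant '{"linear":[[-0.8,-4.5,0],[-1.6,-9,0],[-2.4,-13.5,0],[-3.2,-18,0],[-4.1,-22.5,0]],"rot":[[0,5,0],[0,10,0],[0,15,0],[0,20,0],[0,25,0]],"gripper":[-1,-1,-1,-1,-1]}' 35; python3 -c "
from h import *
plan([.4925,.139,.367],Rot(3.6,28))"
```

```text
time_s: 9.5
position: [0.5022, 0.0033, 0.3714]
eef_rot: [[0.903, 0.068, 0.423], [0.061, -0.998, 0.03], [0.424, -0.002, -0.905]]
force: [1.6, 1.2, -2.4]
gripper_width: 0.0612
linear [-0.24, -13.6, 0.39] rot [-0.2, 2.9, 0.2] | t 9.5 pos [0.5022 0.0033 0.3714] F [ 1.6  1.2 -2.4] w 0.0612
```

```bash
python3 -m pendant '{"linear":[[-0.2,-4.5,0.4],[-0.2,-9,0.4],[-0.2,-12,0.4],[-0.2,-13.6,0.4],[-0.2,-13.6,0.4]],"rot":[[0,2.9,0],[0,2.9,0],[0,2.9,0],[0,2.9,0],[0,2.9,0]],"gripper":[-1,-1,-1,-1,-1]}' 35; python3 -c "
from h import *
save('scene','s6');save('top','t6');save('wrist','w6')
plan([.4925,.139,.367],Rot(3.6,28))
a=load('s6')['pixels'][90:300,250:450,::-1];b=load('t6')['pixels'][130:330,60:280,::-1]
cv2.imwrite('pics/s6c.png',np.hstack([cv2.resize(a,(400,420)),cv2.resize(np.clip(b*1.5,0,255).astype(np.uint8),(400,420))]))"
```

```text
time_s: 10.0
position: [0.4932, 0.1391, 0.3668]
eef_rot: [[0.883, 0.072, 0.465], [0.063, -0.997, 0.034], [0.466, -0.0, -0.885]]
force: [-0.5, -0.6, -2.2]
gripper_width: 0.0611
linear [-0.14, -0.24, -0.04] rot [-0.2, 0.2, 0.3] | t 10.15 pos [0.4941 0.1367 0.3673] F [ 0.5  0.3 -2.4] w 0.0608
```

View pics/s6c.png

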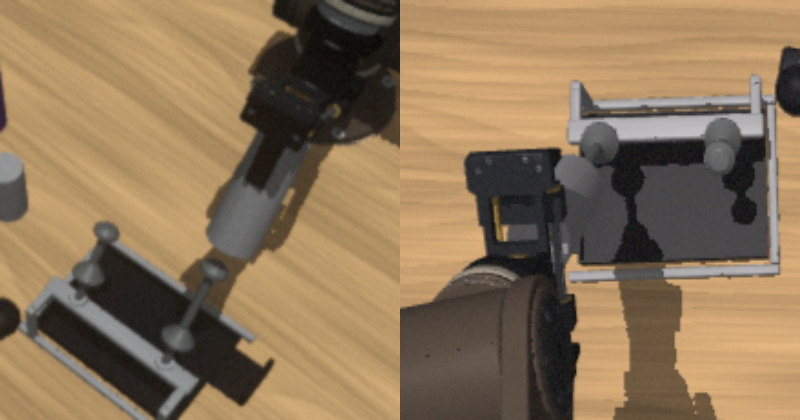

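View pics/w6.png

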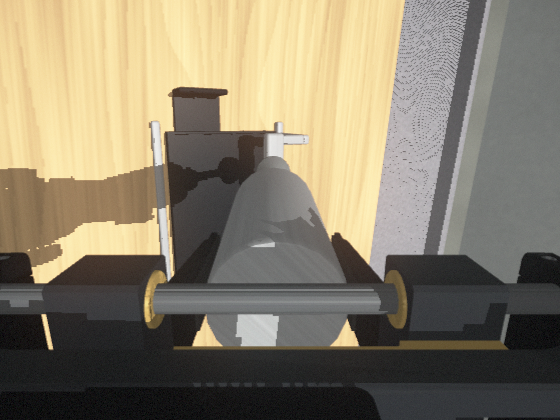

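```bash
cat >> h.py <<'E'
PL=np.array([.6377,.1479,.093]);PS=np.array([.647,-.0019,.093]);PD=Rot(3.6,28)[:,2]*-1
def ring(c,im,o,ax,r,col,n=60):
    e=np.cross(ax,[0,1,0]);e/=np.linalg.norm(e);g=np.cross(ax,e)
    pts=[proj(c,o+r*(np.cos(t)*e+np.sin(t)*g)) for t in np.linspace(0,2*np.pi,n)]
    cv2.polylines(im,[np.round(np.array(pts)*4).astype(int)],True,col,1,cv2.LINE_AA)
def overlay(fn,rings,x,y,w,h,out):
    c=load(fn);im=cv2.resize(np.ascontiguousarray(c['pixels'][:,:,::-1]),None,fx=4,fy=4)
    im=np.clip(im*1.3,0,255).astype(np.uint8)
    for r in rings: ring(c,im,*r)
    cv2.imwrite('pics/'+out+'.png',im[4*y:4*(y+h),4*x:4*(x+w)])
E
python3 - <<'E'
from h import *
s=manip.sense();z=s['eef_rot'][:,2];p=s['position']
R=[(p+.095*z,z,.033,(0,0,255)),(p-.055*z,z,.0285,(0,255,0)),(PL+.166*PD,PD,.018,(255,0,0)),(PL+.038*PD,PD,.023,(255,0,0)),(PS+.038*PD,PD,.023,(255,0,0)),(PS+.121*PD,PD,.018,(255,0,0))]
overlay('s6',R,270,130,180,150,'s6o');overlay('t6',R,90,150,180,120,'t6o')
E
```

```text
(no output)
```

View pics/s6o.png

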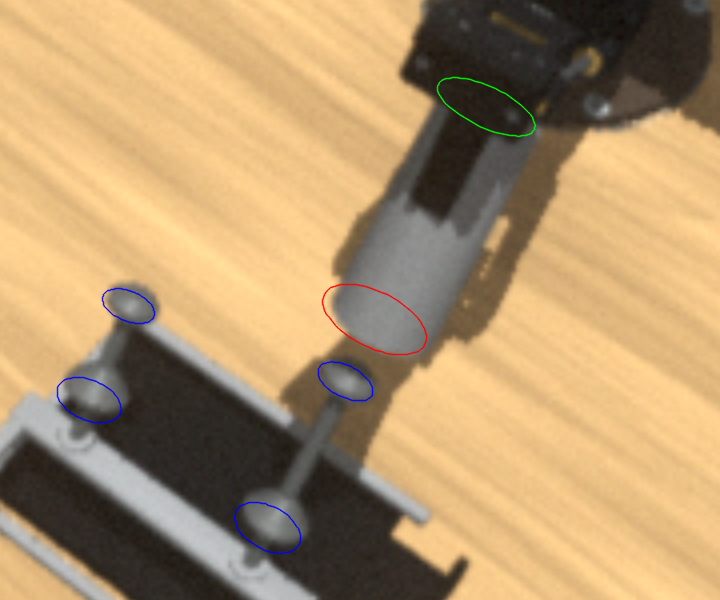

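View pics/t6o.png

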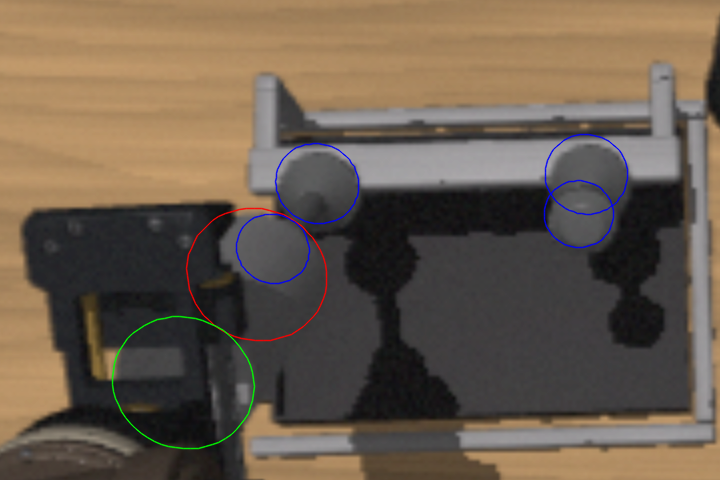

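Scene and top overlays have the same small bias for tumbler and peg, so the relative alignment is good. Slide down.

```bash
python3 -m pendant '{"linear":[[-0.1,-0.2,1.5],[-0.1,-0.2,3],[-0.1,-0.2,5],[-0.1,-0.2,7],[-0.1,-0.2,9]],"rot":[[0,0.2,0],[0,0.2,0],[0,0.2,0],[0,0.2,0],[0,0.2,0]],"gripper":[-1,-1,-1,-1,-1]}' 35; python3 -c "
from h import *
s=manip.sense();z=s['eef_rot'][:,2];p=s['position']
plan(PL+.125*PD,Rot(3.6,28))
save('scene','s7')
R=[(p+.095*z,z,.033,(0,0,255)),(PL+.166*PD,PD,.018,(255,0,0)),(PL+.038*PD,PD,.023,(255,0,0))]
overlay('s7',R,270,130,180,150,'s7o')"
```

```text
time_s: 10.65
position: [0.5359, 0.1405, 0.2872]
eef_rot: [[0.88, 0.066, 0.47], [0.059, -0.998, 0.031], [0.471, -0.0, -0.882]]
force: [-0.1, 0.9, -2.2]
gripper_width: 0.0612
linear [-0.11, -0.08, 9.44] rot [-0.1, -0.1, 0.2] | t 10.65 pos [0.5359 0.1405 0.2872] F [-0.1  0.9 -2.2] w 0.0612
```

View pics/s7o.png

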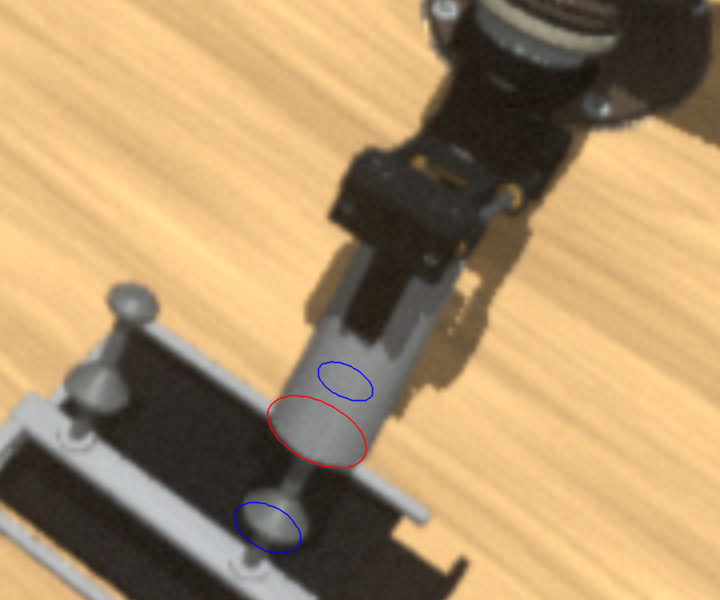

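Peg inside, no contact force. Continue.

```bash
python3 -m pendant '{"linear":[[-0.1,0,1.6],[-0.1,0,3.2],[-0.1,0,4.8],[-0.1,0,6.4],[-0.1,0,8]],"rot":[[0,0,0],[0,0,0],[0,0,0],[0,0,0],[0,0,0]],"gripper":[-1,-1,-1,-1,-1]}' 35; python3 -m pendant '{"linear":[[0,0,0.3],[0,0,0.6],[0,0,0.9],[0,0,1.1],[0,0,1.2]],"rot":[[0,0,0],[0,0,0],[0,0,0],[0,0,0],[0,0,0]],"gripper":[-1,-1,-1,-1,-1]}' 35; python3 -c "
from h import *
plan(PL+.125*PD,Rot(3.6,28))"
```

```text
time_s: 11.2
position: [0.5725, 0.1432, 0.2168]
eef_rot: [[0.88, 0.067, 0.47], [0.059, -0.998, 0.031], [0.471, -0.0, -0.882]]
force: [0.6, 0.5, -1.4]
gripper_width: 0.0612
time_s: 11.7
position: [0.578, 0.1447, 0.2069]
eef_rot: [[0.88, 0.068, 0.47], [0.06, -0.998, 0.032], [0.472, -0.0, -0.882]]
force: [-0.3, 0.1, -1.4]
gripper_width: 0.061
linear [-0.07, 0.05, 0.36] rot [-0.2, -0.1, 0.3] | t 11.7 pos [0.578  0.1447 0.2069] F [-0.3  0.1 -1.4] w 0.061
```

```bash
python3 -m pendant '{"linear":[[0,0,0.1],[0,0,0.2],[0,0,0.3],[0,0,0.4],[0,0,0.5]],"rot":[[0,0,0],[0,0,0],[0,0,0],[0,0,0],[0,0,0]],"gripper":[-1,-1,-1,-1,-1]}' 35; python3 -c "
from h import *
plan(PL+.125*PD,Rot(3.6,28))"
```

```text
time_s: 12.2
position: [0.5797, 0.1449, 0.2043]
eef_rot: [[0.879, 0.068, 0.472], [0.06, -0.998, 0.032], [0.473, 0.0, -0.881]]
force: [-26.4, -3.6, 34.6]
gripper_width: 0.0608
linear [-0.1, 0.06, 0.05] rot [-0.2, -0.2, 0.3] | t 12.2 pos [0.5797 0.1449 0.2043] F [-26.4  -3.6  34.6] w 0.0608
```

Seated against the tip at the predicted depth. Relax, open, and withdraw along the axis.

```bash
python3 -m pendant '{"linear":[[0,0,-0.2],[0,0,-0.3],[0,0,-0.3],[0,0,-0.3],[0,0,-0.3]],"rot":[[0,0,0],[0,0,0],[0,0,0],[0,0,0],[0,0,0]],"gripper":[-0.3,0.3,1,1,1]}'; python3 -m pendant '{"linear":[[0,0,0],[0,0,-0.5],[0,0,-2],[0,0,-5],[0,0,-9]],"rot":[[0,0,0],[0,0,0],[0,0,0],[0,0,0],[0,0,0]],"gripper":[1,1,1,1,1]}';python3 -c "
from h import *
save('scene','s8');save('top','t8');save('wrist','w8')
plan([.5602,-.2335,.33],Rot(3.6,0))
z=-PD;m=PL+.105*PD
R=[(m+.075*z,z,.033,(0,0,255)),(m-.075*z,z,.0285,(0,255,0))]
overlay('s8',R,270,130,180,150,'s8o')"
```

```text
time_s: 12.7
position: [0.5791, 0.1448, 0.2047]
eef_rot: [[0.88, 0.068, 0.47], [0.06, -0.998, 0.032], [0.471, -0.0, -0.882]]
force: [0.4, 0.5, -1.0]
gripper_width: 0.0804
time_s: 13.2
position: [0.5356, 0.1417, 0.2847]
eef_rot: [[0.881, 0.068, 0.468], [0.06, -0.998, 0.032], [0.469, -0.0, -0.883]]
force: [0.6, -0.4, 0.4]
gripper_width: 0.095
linear [1.87, 37.63, -3.86] rot [-0.1, -28.4, 0.3] | t 13.35 pos [0.5363 0.142  0.2874] F [-0.   0.5 -0.1] w 0.0952
```

View pics/s8o.png

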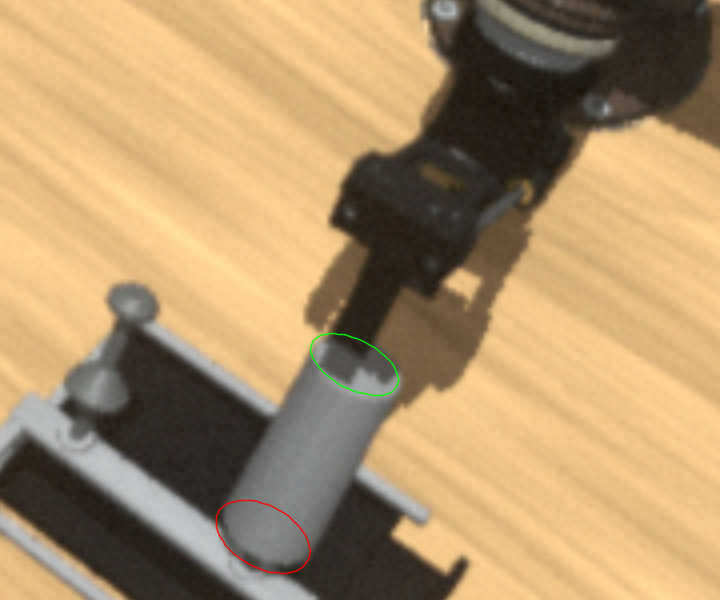

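View pics/w8.png

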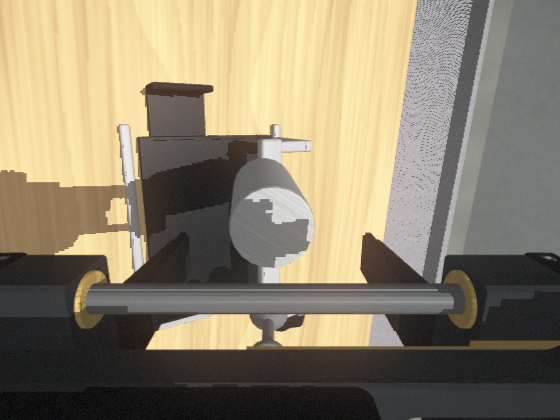

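The tall tumbler sits on its peg as predicted, with the outline matching in the scene view. Now the low one.

```bash
python3 -m pendant '{"linear":[[0,0,-4],[0,4,-6],[0,9,-6],[0,14,-6],[0.5,19,-5]],"rot":[[0,0,0],[0,-6,0],[0,-12,0],[0,-18,0],[0,-24,0]],"gripper":[1,1,1,1,1]}';python3 -c "
from h import *
plan([.5602,-.2335,.25],Rot(3.6,0))"
```

```text
time_s: 13.85
position: [0.5297, -0.0498, 0.3319]
eef_rot: [[0.995, 0.068, 0.069], [0.068, -0.998, 0.005], [0.07, -0.001, -0.998]]
force: [1.1, 0.9, 0.2]
gripper_width: 0.0951
linear [1.21, 18.54, 8.28] rot [-0.0, -4.0, 0.3] | t 13.85 pos [ 0.5297 -0.0498  0.3319] F [1.1 0.9 0.2] w 0.0951
```

```bash
python3 -m pendant '{"linear":[[0.3,5,2],[0.6,10,4],[1.1,15,6],[1.2,18,8],[1.2,18.5,8.2]],"rot":[[0,-4,0],[0,-4,0],[0,-4,0],[0,-4,0],[0,-4,0]],"gripper":[1,1,1,1,1]}';python3 -c "
from h import *
save('wrist','w9')
plan([.5602,-.2335,.06],Rot(3.6,0))"
```

```text
time_s: 14.35
position: [0.5597, -0.2348, 0.2454]
eef_rot: [[0.998, 0.065, -0.003], [0.065, -0.998, 0.002], [-0.003, -0.003, -1.0]]
force: [-0.1, 0.8, -1.1]
gripper_width: 0.0951
linear [0.07, 0.04, 18.67] rot [-0.1, 0.1, 0.1] | t 14.4 pos [ 0.5599 -0.2335  0.2467] F [-0.5 -0.1  0.3] w 0.0951
```

View pics/w9.png

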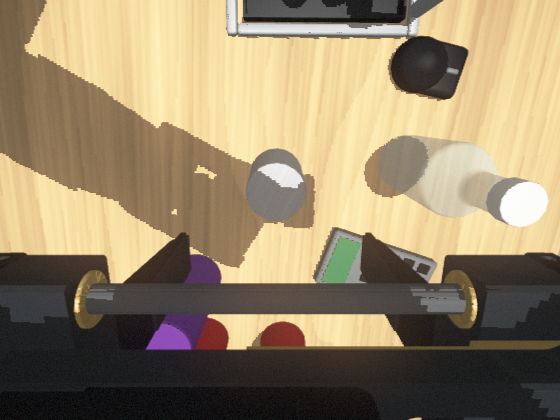

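```bash
python3 - <<'E'
from h import *
c=load('w9')
print('low',atz(c,276,192,.105),'bottle base c',atz(c,396,166,0),'base left edge',atz(c,365,172,0),'cap',atz(c,517,203,.21))
E
```

```text
low [ 0.56017738 -0.23315697  0.105     ] bottle base c [ 0.71085067 -0.21367814  0.        ] base left edge [ 0.67280203 -0.2237971   0.        ] cap [ 0.71410293 -0.20646504  0.21      ]
```

Low tumbler at (0.560, -0.233). The bottle edge is at x=0.677 and the gripper body reaches x=0.65, so it clears.

```bash
python3 -m pendant '{"linear":[[0,0,3.5],[0,0,7],[0,0,11],[0,0,15],[0,0,17]],"rot":[[0,0,0],[0,0,0],[0,0,0],[0,0,0],[0,0,0]],"gripper":[1,1,1,1,1]}';python3 -m pendant '{"linear":[[0,0,1],[0,0,1.9],[0,0,1.9],[0,0,1.9],[0,0,1.9]],"rot":[[0,0,0],[0,0,0],[0,0,0],[0,0,0],[0,0,0]],"gripper":[1,1,1,0.5,0]}' 35; python3 -c "
from h import *
plan([.5602,-.2332,.055],Rot(3.6,0))"
```

```text
time_s: 14.9
position: [0.56, -0.2294, 0.0774]
eef_rot: [[0.998, 0.069, -0.001], [0.069, -0.998, 0.002], [-0.001, -0.002, -1.0]]
force: [-0.2, -0.0, -0.4]
gripper_width: 0.0949
time_s: 15.4
position: [0.5614, -0.2313, 0.0619]
eef_rot: [[0.998, 0.068, 0.003], [0.068, -0.998, -0.001], [0.003, 0.001, -1.0]]
force: [0.3, -0.1, -0.3]
gripper_width: 0.0841
linear [-0.13, 0.18, 0.69] rot [0.0, -0.2, 0.3] | t 15.4 pos [ 0.5614 -0.2313  0.0619] F [ 0.3 -0.1 -0.3] w 0.0841
```

```bash
python3 -m pendant '{"linear":[[0,0.1,0.3],[0,0.1,0.5],[0,0.1,0.5],[0,0.1,0.5],[0,0.1,0.5]],"rot":[[0,0,0],[0,0,0],[0,0,0],[0,0,0],[0,0,0]],"gripper":[0,-1,-1,-1,-1]}' 35;python3 -m pendant '{"linear":[[0,0,0],[0,0,0],[0,0,0],[0,0,0],[0,0,0]],"rot":[[0,0,0],[0,0,0],[0,0,0],[0,0,0],[0,0,0]],"gripper":[-1,-1,-1,-1,-1]}' 35; python3 -c "
from h import *
plan([.5602,-.2332,.055],Rot(3.6,0))"
```

```text
time_s: 15.9
position: [0.561, -0.2321, 0.0557]
eef_rot: [[0.998, 0.068, 0.002], [0.068, -0.998, 0.0], [0.002, -0.0, -1.0]]
force: [0.7, 0.2, -1.3]
gripper_width: 0.0611
time_s: 16.4
position: [0.561, -0.2321, 0.0558]
eef_rot: [[0.998, 0.068, 0.002], [0.068, -0.998, 0.0], [0.002, -0.0, -1.0]]
force: [-0.4, 0.3, -1.6]
gripper_width: 0.0615
linear [-0.09, 0.1, 0.08] rot [-0.0, -0.1, 0.3] | t 16.4 pos [ 0.561  -0.2321  0.0558] F [-0.4  0.3 -1.6] w 0.0615
```

```bash
python3 -m pendant '{"linear":[[0,0,-3],[0,0,-8],[0,0,-13],[0,0,-18],[0,0,-23]],"rot":[[0,0,0],[0,0,0],[0,0,0],[0,0,0],[0,0,0]],"gripper":[-1,-1,-1,-1,-1]}' 35;python3 -m pendant '{"linear":[[-0.6,-1,-1],[-1.2,-4,-2],[-2,-7,-3],[-2.5,-10,-3],[-3,-13,-3]],"rot":[[0,5,0],[0,10,0],[0,15,0],[0,20,0],[0,25,0]],"gripper":[-1,-1,-1,-1,-1]}' 35; python3 -c "
from h import *
plan(PS+.24*PD,Rot(3.6,28))"
```

```text
time_s: 16.9
position: [0.5602, -0.2319, 0.2881]
eef_rot: [[0.998, 0.068, 0.002], [0.068, -0.998, 0.0], [0.002, -0.0, -1.0]]
force: [0.8, -0.2, -1.8]
gripper_width: 0.061
time_s: 17.4
position: [0.521, -0.1036, 0.3164]
eef_rot: [[0.902, 0.068, 0.427], [0.061, -0.998, 0.028], [0.428, 0.001, -0.904]]
force: [0.7, 0.1, -2.4]
gripper_width: 0.0611
linear [1.31, -9.35, 1.88] rot [-0.1, 2.7, 0.3] | t 17.4 pos [ 0.521  -0.1036  0.3164] F [ 0.7  0.1 -2.4] w 0.0611
```

```bash
python3 -m pendant '{"linear":[[0.6,-3,0.5],[1,-6,1],[1.3,-8.4,1.5],[1.3,-9.4,1.9],[1.3,-9.4,1.9]],"rot":[[0,2.7,0],[0,2.7,0],[0,2.7,0],[0,2.7,0],[0,2.7,0]],"gripper":[-1,-1,-1,-1,-1]}' 35; python3 -c "
from h import *
s=manip.sense();z=s['eef_rot'][:,2];p=s['position']
save('scene','s10');save('wrist','w10');plan(PS+.086*PD,Rot(3.6,28))
R=[(p+.056*z,z,.033,(0,0,255)),(PS+.121*PD,PD,.018,(255,0,0)),(PS+.038*PD,PD,.023,(255,0,0))]
overlay('s10',R,270,130,180,150,'s10o')"
```

```text
time_s: 17.9
position: [0.5347, -0.0081, 0.3037]
eef_rot: [[0.883, 0.07, 0.464], [0.062, -0.998, 0.033], [0.466, -0.0, -0.885]]
force: [0.1, -0.7, -2.0]
gripper_width: 0.0611
linear [0.05, -0.01, 15.31] rot [-0.2, 0.2, 0.3] | t 18.0 pos [ 0.535  -0.0095  0.3042] F [ 0.   0.4 -1.6] w 0.0614
```

View pics/s10o.png

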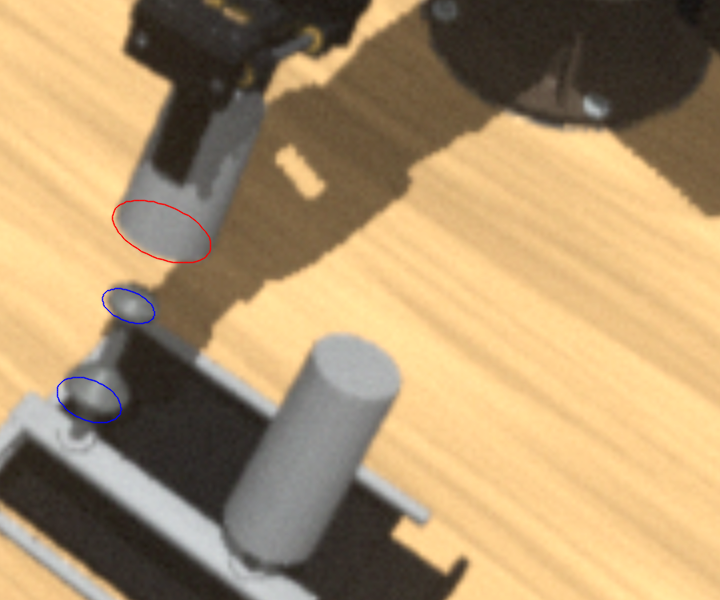

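Aligned with the short peg and the tall one still seated. Slide down.

```bash
python3 -m pendant '{"linear":[[0,0,1.5],[0,0,3],[0,0,4.5],[0,0,6.5],[0,0,8.5]],"rot":[[0,0,0],[0,0,0],[0,0,0],[0,0,0],[0,0,0]],"gripper":[-1,-1,-1,-1,-1]}' 35; python3 -m pendant '{"linear":[[0,0,1.3],[0,0,2.6],[0,0,3.9],[0,0,5],[0,0,5.8]],"rot":[[0,0,0],[0,0,0],[0,0,0],[0,0,0],[0,0,0]],"gripper":[-1,-1,-1,-1,-1]}' 35; python3 -c "
from h import *
plan(PS+.086*PD,Rot(3.6,28))"
```

```text
time_s: 18.5
position: [0.5751, -0.0078, 0.2286]
eef_rot: [[0.882, 0.067, 0.466], [0.059, -0.998, 0.031], [0.467, 0.0, -0.884]]
force: [0.4, -0.1, -1.8]
gripper_width: 0.0611
time_s: 19.0
position: [0.602, -0.0049, 0.1768]
eef_rot: [[0.883, 0.068, 0.465], [0.06, -0.998, 0.032], [0.466, -0.0, -0.885]]
force: [0.3, 0.8, -2.5]
gripper_width: 0.0615
linear [0.05, -0.01, 0.92] rot [-0.2, 0.2, 0.3] | t 19.0 pos [ 0.602  -0.0049  0.1768] F [ 0.3  0.8 -2.5] w 0.0615
```

```bash
python3 -m pendant '{"linear":[[0,0,0.2],[0,0,0.4],[0,0,0.5],[0,0,0.6],[0,0,0.7]],"rot":[[0,0,0],[0,0,0],[0,0,0],[0,0,0],[0,0,0]],"gripper":[-1,-1,-1,-1,-1]}' 35; python3 -c "
from h import *
plan(PS+.086*PD,Rot(3.6,28))"
```

```text
time_s: 19.5
position: [0.605, -0.0046, 0.1717]
eef_rot: [[0.882, 0.068, 0.466], [0.06, -0.998, 0.032], [0.467, 0.0, -0.884]]
force: [0.0, -0.2, -2.1]
gripper_width: 0.0613
linear [0.03, -0.01, 0.33] rot [-0.1, 0.2, 0.3] | t 19.5 pos [ 0.605  -0.0046  0.1717] F [ 0.  -0.2 -2.1] w 0.0613
```

```bash
python3 -m pendant '{"linear":[[0,0,0.1],[0,0,0.2],[0,0,0.3],[0,0,0.4],[0,0,0.4]],"rot":[[0,0,0],[0,0,0],[0,0,0],[0,0,0],[0,0,0]],"gripper":[-1,-1,-1,-1,-1]}' 35; python3 -c "
from h import *
plan(PS+.086*PD,Rot(3.6,28))"
```

```text
time_s: 20.0
position: [0.6062, -0.0045, 0.1695]
eef_rot: [[0.882, 0.069, 0.467], [0.061, -0.998, 0.032], [0.468, 0.0, -0.884]]
force: [-18.3, -2.2, 21.1]
gripper_width: 0.0614
linear [0.02, -0.0, 0.07] rot [-0.1, 0.1, 0.3] | t 20.0 pos [ 0.6062 -0.0045  0.1695] F [-18.3  -2.2  21.1] w 0.0614
```

Contact with the tip at the predicted depth. Release and withdraw.

```bash
python3 -m pendant '{"linear":[[0,0,-0.2],[0,0,-0.2],[0,0,-0.2],[0,0,-0.2],[0,0,-0.2]],"rot":[[0,0,0],[0,0,0],[0,0,0],[0,0,0],[0,0,0]],"gripper":[-0.3,0.3,1,1,1]}'; python3 -m pendant '{"linear":[[0,0,0],[0,0,-0.5],[0,0,-3],[0,0,-7],[0,0,-12]],"rot":[[0,0,0],[0,0,0],[0,0,0],[0,0,0],[0,0,0]],"gripper":[1,1,1,1,1]}';python3 -m pendant '{"linear":[[0,0,-3],[-3,0,-6],[-6,0,-9],[-9,0,-12],[-12,0,-12]],"rot":[[0,0,0],[0,0,0],[0,0,0],[0,0,0],[0,0,0]],"gripper":[1,1,1,1,1]}';python3 -m pendant '{"linear":[[0,0,0],[0,0,0],[0,0,0],[0,0,0],[0,0,0]],"rot":[[0,0,0],[0,0,0],[0,0,0],[0,0,0],[0,0,0]],"gripper":[1,1,1,1,1]}';python3 -c "
from h import *
save('scene','s11');save('top','t11');save('wrist','w11')
z=-PD;m=PL+.105*PD;n=PS+.0825*PD
R=[(m+.075*z,z,.033,(0,0,255)),(m-.075*z,z,.0285,(0,255,0)),(n+.0525*z,z,.033,(0,0,255)),(n-.0525*z,z,.0285,(0,255,0))]
overlay('s11',R,250,170,180,150,'s11o');overlay('t11',R,90,150,200,130,'t11o')"
```

```text
time_s: 20.5
position: [0.606, -0.0046, 0.1695]
eef_rot: [[0.882, 0.068, 0.465], [0.06, -0.998, 0.032], [0.467, -0.0, -0.885]]
force: [-0.7, -0.3, 0.1]
gripper_width: 0.0804
time_s: 21.0
position: [0.5489, -0.0084, 0.2758]
eef_rot: [[0.884, 0.068, 0.463], [0.06, -0.998, 0.032], [0.464, -0.0, -0.886]]
force: [0.1, -0.9, 0.4]
gripper_width: 0.0952
time_s: 21.5
position: [0.3869, -0.0194, 0.3285]
eef_rot: [[0.88, 0.068, 0.47], [0.061, -0.998, 0.03], [0.471, 0.002, -0.882]]
force: [0.0, 0.2, 0.5]
gripper_width: 0.0951
time_s: 22.0
position: [0.3888, -0.0194, 0.3258]
eef_rot: [[0.883, 0.069, 0.465], [0.061, -0.998, 0.032], [0.466, -0.0, -0.885]]
force: [0.4, 0.5, -0.1]
gripper_width: 0.0954
```

View pics/s11o.png

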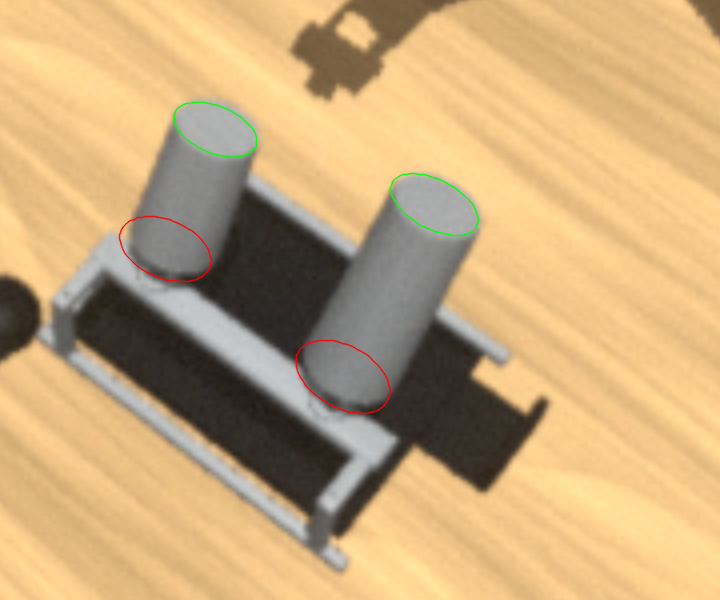

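View pics/t11o.png

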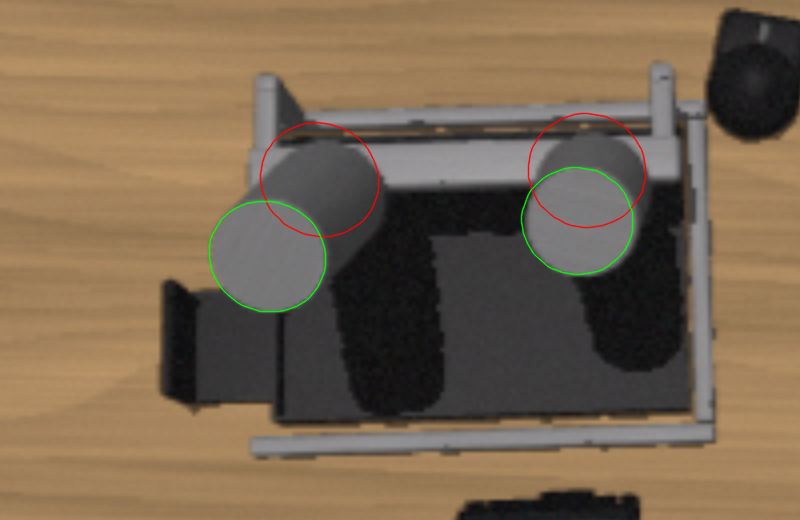

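View pics/s11.png

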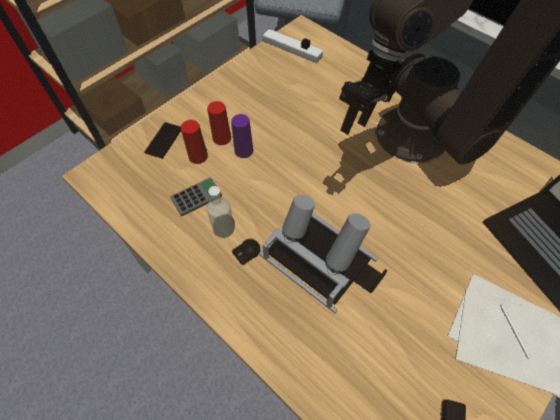

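Both tumblers match their seated outlines, with the mouths a few mm over from the collar play. The tray is home, the bystanders are in place, and the arm is clear. Handing in.

```bash
python3 -c "
from rig import manip
print(manip.finish_job())"
```

```text
the job is handed in; nothing more can be done
None
```

I pushed the drip tray home, then hung the tall tumbler on the long (left) peg and the low one on the short (right) peg. I handed the job in at about 22 s of the 72 s; it reports no verdict.

- **Tray:** it stopped firmly at about 33 N and did not move further. The top view shows its right edge up against the end rail.
- **Tumblers:** each met the peg tip at the predicted depth, pressed there with about 28–44 N. After release, their closed ends matched the predicted seated outlines in the scene and top views.
- **Small disagreement:** the mouths sit a few mm off the ideal axis, consistent with the play at the collar. The scene camera overlay also carried a constant offset of about 2 px.
- **Surroundings:** bottle, mouse, calculator and the coloured look-alikes look unmoved in the last pictures, though I did not re-measure them. The gripper was empty and clear of everything.

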